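# Make a laser jig safe and steer its spot onto the target mark

## Task

The laser jig has to be aligned, but no shiny loose steel may lie about near the beam: first put the bearing, nuts and bolts that lie loose on the jig's base plate and on the bare surface to its right into the round tub, then press the tub's lid down until it snaps under all four catches and sits level. After that, turn the two screws on the mirror mount, one after the other, until the red spot lies wholly inside the small black ring on the target board; leave the yellow wheel, the slide block and the white nylon block where they are.

Things in the scene. Friction and masses are not known exactly. Their poses are not given: they have to be found in the camera images.
- bearing_centre (a point): centre of a loose ball bearing lying flat on the work surface, 47 mm across, 14 mm high; its z axis is the bearing's axis. It may be absent.
- nut_centre (a point): centre of a loose steel hex nut lying flat, 24 mm (its x) by 27 mm (its y), 13 mm high. It may be absent.
- plate_nut_centre (a point): centre of an equal nut lying flat on the jig's base plate (8 mm above the work surface), between the mirror mount and the target board, about 80 mm clear of each. It may be absent.
- bolt_long_centre (a point): mid-point of a loose hex bolt lying on its side, 78 mm long along its own y axis, head 22 mm across at its +y end, shank about 12 mm thick. It may be absent.
- bolt_short_centre (a point): mid-point of a smaller loose hex bolt lying on its side, 57 mm long along its own y axis, head 20 mm across at its +y end, shank about 10 mm thick. It may be absent.
- jig: fixed laser jig on a base plate of 285 x 185 x 8 mm, origin within 8 mm of the centre of its underside, x away from the robot at yaw 0, y to the left. It carries the mirror mount at its near end (knobs up to 135 mm high), and at its far end the laser (a tube on a block, left, 80 mm high) and the target board (right, 110 mm wide, 150 mm high, leaning back). The other loose parts lie on the bare work surface to its right; a bolt behind the jig at its far left is fixed scenery.
- tub_rim (a point): centre of the rim of a fixed round open steel tub; the rim is 64 mm above the work surface; inside 104 mm across and 61 mm deep, outside 110 mm. Four spring catches stand round it and reach 79 mm above the work surface and 66 mm from its axis; their rounded noses stick 2.5 mm in over the lid's edge.
- lid_flange (a point): centre of the underside of the lid's flange; z up through the knob. The lid is a loose 112 mm steel disc, 4 mm thick, with a 101 mm tapered plug 7 mm deep below the flange and a knob above it. At first it lies on its plug on the work surface. When seated the flange's underside lies on the tub's rim (this point on tub_rim); merely laid on, it rests on the catches about 14 mm too high. Pushing it past the catches takes about 10 N; they then hold it.
- lid_knob (a point): centre of the lid's grip knob, a black cylinder 24 mm across and 22 mm high with vertical axis, 21 mm above lid_flange
- screw_side_grip (a point): centre of the steel knob of the mirror mount's side-to-side screw, the left one of the two: a cylinder 26 mm across and 24 mm high, vertical axis, standing on a cross bar 48 mm wide; 85 mm from the other screw. Turning it 1 rad anticlockwise seen from above moves the spot 10 mm along mark's +y (left); it stays where it is left, and turns at least 4.4 rad either way from the middle.
- screw_height_grip (a point): centre of the equal knob of the mirror mount's up-and-down screw, the right one of the two. Turning it 1 rad anticlockwise seen from above moves the spot 10 mm along mark's +z (up the board).
- spot (a point): centre of the red laser spot on the target board, 7 mm across
- mark (a point): centre of the mark on the white target board, 110 x 140 mm: a black ring, inside 17 mm across, with cross lines. Its y axis points left along the board, z up the board, -x out of the face; the board leans back 0.45 rad.
- yellow_wheel: bystander: loose yellow wheel lying flat, 62 mm across, 20 mm high; origin at the centre of its underside
- brass_slide: bystander: loose brass-coloured slide block, 87 x 58 x 22 mm; origin at the centre of its underside
- nylon_block: bystander: loose white nylon block, 24 x 50 x 24 mm; origin at the centre of its underside

How it is judged:
On the way, in this order (a step that is already met when the one before it is completed fails the run):
1. all loose parts are in the tub (horizontal distance between each of bearing_centre, nut_centre, plate_nut_centre, bolt_long_centre, bolt_short_centre and tub_rim below 0.054 m and z of each of bearing_centre, nut_centre, plate_nut_centre, bolt_long_centre, bolt_short_centre in the frame of tub_rim below 0 m), for 0.2 s.
2. the lid is pressed home and level on the tub (horizontal distance between lid_flange and tub_rim below 0.0035 m and z of lid_flange in the frame of tub_rim between -0.002 and 0.002 m and angle between lid_flange's own z axis and vertical below 0.04 rad), for 0.2 s.
3. the spot lies inside the ring on the target (distance between spot and mark below 0.005 m), for 0.3 s.
At the end, for the whole second after the job is handed in: every part present is in the tub (centre within 54 mm of its axis, below the rim); lid seated and at rest (flange within 2 mm of the rim height, 3.5 mm of centre, tilt under 0.04 rad); spot centre within 5 mm of the mark centre, so it lies wholly inside the ring (all of step 1 and all of step 2 and distance between spot and mark below 0.005 m and linear speed of lid below 0.02 m/s); the robot touches nothing.
It fails at once if a bystander (yellow wheel, slide block or nylon block) is moved more than 2 cm (distance of any of yellow_wheel, brass_slide, nylon_block from where it was at the start of the episode above 0.02 m).
Of bearing, nut, bolt_long, bolt_short, plate_nut only 3 to 5 are there at a start; the rules pass over those that are not, and their reading is None.
At some moment in a run one of bearing, nut, bolt_long, bolt_short may be knocked a few centimetres aside while the robot is not near it.
Once in a run the grip may slacken for a moment while it holds something.
It also fails if it takes over 210 s, if anything falls off the work surface, if the arm or the gripper's body presses on something with over 40 N, if the wrist force passes 120 N, or if a joint passes its speed limit or range.

## Robot

A 6-joint arm with a two-finger parallel gripper is mounted at the origin on a cart in front of the work surface, level with it; the furniture and walls round the work are solid. World frame = base frame: x ahead of the robot, y to its left, z up, the work surface at z = 0. Lengths are in m, angles in rad, forces in N, time in s.
With the tool pointing down it reaches from about 0.375 to 0.9 m from the base axis. Payload 3.1 kg.
Tool frame: the origin (TCP) lies between the finger pads; the fingertips stand 22 mm ahead of it and the grasp point (between the pads) lies 3 mm ahead of it; z points along the fingers, y is the line along which they close (so a half turn about z gives the same grasp; the last joint's range is limited). The gripper opens to 87 mm and grips with 3 to 60 N. Pads are 19 mm wide; open, the fingers measure 117 mm over their backs; the gripper's body (75 mm by 190 mm) begins 51 mm behind the grasp point.
Start: joints at [-1.371, 0.527, 1.433, -0, 1.181, -0.178], TCP at [0.231, -0.581, 0.245] pointing down, gripper open.
Joint ranges: [-3.08, 3.08], [-0.75, 2.2], [0.22, 2.44], [-1.43, 4.57], [0, 2.65], [-2.85, 2.85]. Speed limits (rad/s): [2.79, 2.79, 3.14, 3.14, 3.14, 3.14].

## Interface

Orientations are given as a unit quaternion [x, y, z, w].
In Python, from rig import robot gives the robot as it stands.
- The arm moves only by the tool move_arm, never from a script. Its argument "series" is text: rows parted by semicolons, each of 6 numbers parted by spaces: the shift along the tool's x, y, z in mm, then the turn, a rotation vector about the tool's x, y, z in degrees. In form: dx dy dz ax ay az; .... A call has 1 to 8 rows; each row is the pose to reach, as a shift and turn from the pose commanded when the call began, along the tool's axes at that moment; what a row does not reach only later rows make up. A row lasts 1/12 s, in which the tool goes at most 41.7 mm and 7.16 degrees, less where a joint would pass 70% of its speed; a pose out of reach is approached as far as the arm can. A call with a gripper value outside its range is refused whole. "jaw" is the opening, from 0 (shut) to 1 (fully open), set as the call begins (left out, the last holds). The fingers move at their own pace and stop on an object; "newtons" is the grip in N (left out, the last holds). Time passes only in rows, so rows that repeat a pose let the fingers close. It gives the time, the measured TCP pose, the force, the opening and the grip force at its end, in the units of the state.
- robot.get_obs(): the state, without advancing time (a new reading comes with each control period).
- robot.camera(name): name is "side" or "top"; returns a dict with "img" (420x560x3 uint8, red, green, blue), "mtx" (3x3 intrinsics, pixels), "world_to_cam" (4x4, takes a point from world to camera coordinates). Camera axes: x right, y down, z forward; pixel columns grow to the right and rows downward; lengths in m; the calibration is good to about 2 mm. A picture is of the moment at which its call begins. There is no depth.
- robot.hand_in(): hands the job in; it is judged then, once.
Trained networks look in a picture, given as the dict that the camera call returned (one of the last four; its "shot" number tells which), for a name from the list of things; names that differ only in an ending like _2 or _b are one class to them, and where a whole thing is asked for, a point or a joint stands for the part that bears it (a point fixed in the world has none). Each returns a list of dicts, best first, with "p" (0 to 1); they miss things now and then, are a little off and sometimes report something else, mostly with a low value. They report only what shows in the picture. A call takes as long as a camera call.
- robot.search_frame(picture, thing): "xyz" ([x, y, z] in m, in world coordinates, good to about 4 mm: the middle of the surface that is visible of it).
- robot.tip_of(picture, thing): "xyz" ([x, y, z] in m, in world coordinates, good to about 4 mm: a listed point, or the origin of a listed thing).
The state is a dict: "time": time; "q": joint angles; "joint_velocities": joint speeds; "joint_torque": joint torques, N m; "position": TCP position; "tool_rot": TCP orientation; "ft_force": force on the tool from outside, world axes, zero at the start; "moment": the same for the moment, N m; "grip_width": finger opening in m; "grip_force": force on a finger pad.
Only numpy, scipy, OpenCV 4.12 (cv2) and the standard library are available. Lean on these libraries where they do the work, as an engineer would, in place of code of your own. Each camera call takes 0.05 s, during which the arm holds its last target. There are 200 camera calls.

## Working session

There is one attempt and no reset: what is moved stays moved. The work goes in short steps, Python scripts to look and compute and a tool call to move; the robot and the scene stay as the last step left them, time stands still between calls to the robot, and variables do not carry over. Pictures are saved under pics/ and viewed, at most 14 in all, crops included, and the job is handed in when it is done.

Besides the shell and the picture viewer there is one more tool, called as name(argument=value, ...), one argument or row to a line, values as JSON. move_arm: Moves the arm, as the interface text tells. Its arguments: {"type":"object","properties":{"series":{"type":"string"},"jaw":{"type":"number"},"newtons":{"type":"number"}},"required":["series"]}

```bash
ls; mkdir -p pics; cat > h.py <<'E'
import numpy as np, cv2, json
from rig import robot
from scipy.spatial.transform import Rotation as R
def shot(cam,fn=None):
    d=robot.camera(cam)
    if fn: cv2.imwrite('pics/'+fn,cv2.cvtColor(d['img'],cv2.COLOR_RGB2BGR))
    return d
def proj(d,p):
    c=d['world_to_cam']@np.r_[p,1]; u=d['mtx']@c[:3]; return u[:2]/u[2]
def ray(d,uv,z):
    M=np.linalg.inv(d['world_to_cam']); v=M[:3,:3]@np.linalg.inv(d['mtx'])@np.r_[uv,1]; o=M[:3,3]
    return o+v*(z-o[2])/v[2]
def to_tool(p,o=None):
    o=o or robot.get_obs(); r=R.from_quat(o['tool_rot']); return 1000*r.inv().apply(np.array(p)-o['position'])
E
python3 - <<'E'
from h import *
np.set_printoptions(precision=3,suppress=True)
o=robot.get_obs(); print(o['time'],o['position'],R.from_quat(o['tool_rot']).as_matrix(),o['grip_width'])
names="bearing_centre nut_centre plate_nut_centre bolt_long_centre bolt_short_centre jig tub_rim lid_flange lid_knob screw_side_grip screw_height_grip spot mark yellow_wheel brass_slide nylon_block".split()
for c in("top","side"):
    d=shot(c,c+'0.png'); print(c,np.linalg.inv(d['world_to_cam'])[:3])
    for n in names:
        r=robot.tip_of(d,n)
        print(n,[(np.round(x['xyz'],3),round(x['p'],2),proj(d,x['xyz']).round(0)) for x in r[:2]])
E
```

```text
pics
0.0 [ 0.231 -0.58   0.244] [[ 0.929  0.37  -0.   ]
 [ 0.37  -0.929  0.002]
 [ 0.    -0.002 -1.   ]] 0.0869114087450606
top [[ 0.015 -0.996  0.087  0.486]
 [-1.    -0.016 -0.013  0.045]
 [ 0.015 -0.086 -0.996  1.217]]
bearing_centre [(array([0.442, 0.097, 0.002]), 0.73, array([252., 253.]))]
nut_centre [(array([0.647, 0.086, 0.008]), 0.57, array([257., 182.]))]
plate_nut_centre [(array([0.592, 0.207, 0.013]), 0.48, array([214., 200.]))]
bolt_long_centre [(array([ 0.628, -0.044,  0.01 ]), 0.54, array([301., 189.]))]
bolt_short_centre [(array([0.693, 0.017, 0.009]), 0.57, array([281., 167.]))]
jig [(array([ 0.581,  0.242, -0.001]), 0.9, array([203., 204.]))]
tub_rim [(array([ 0.451, -0.202,  0.065]), 0.72, array([359., 252.]))]
lid_flange [(array([ 0.424, -0.068,  0.007]), 0.66, array([309., 260.]))]
lid_knob [(array([ 0.435, -0.07 ,  0.029]), 0.76, array([310., 257.]))]
screw_side_grip [(array([0.479, 0.291, 0.123]), 0.44, array([175., 239.]))]
screw_height_grip [(array([0.504, 0.21 , 0.118]), 0.59, array([207., 230.]))]
spot [(array([0.792, 0.122, 0.002]), 0.49, array([246., 134.
[... 1206 characters left out ...]
)), (array([0.648, 0.086, 0.005]), 0.25, array([258., 261.]))]
lid_knob [(array([ 0.434, -0.068,  0.03 ]), 0.86, array([364., 229.]))]
screw_side_grip [(array([0.479, 0.292, 0.122]), 0.5, array([306., 300.]))]
screw_height_grip [(array([0.499, 0.208, 0.123]), 0.73, array([308., 268.]))]
spot []
mark [(array([0.71 , 0.202, 0.084]), 0.72, array([209., 260.])), (array([0.59 , 0.202, 0.017]), 0.44, array([265., 296.]))]
yellow_wheel [(array([0.478, 0.289, 0.119]), 0.67, array([307., 301.])), (array([ 0.79 ,  0.024, -0.001]), 0.49, array([212., 236.]))]
brass_slide []
nylon_block [(array([0.389, 0.181, 0.   ]), 0.82, array([363., 316.])), (array([0.499, 0.208, 0.12 ]), 0.57, array([307., 269.]))]
```

```bash
python3 - <<'E'
import cv2
a=cv2.imread('pics/top0.png')[110:290,160:400]; cv2.imwrite('pics/t0c.png',cv2.resize(a,None,fx=3.3,fy=3.3,interpolation=2))
a=cv2.imread('pics/side0.png')[150:350,180:420]; cv2.imwrite('pics/s0c.png',cv2.resize(a,None,fx=3,fy=3,interpolation=2))
E
```

```text
(no output)
```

View pics/t0c.png

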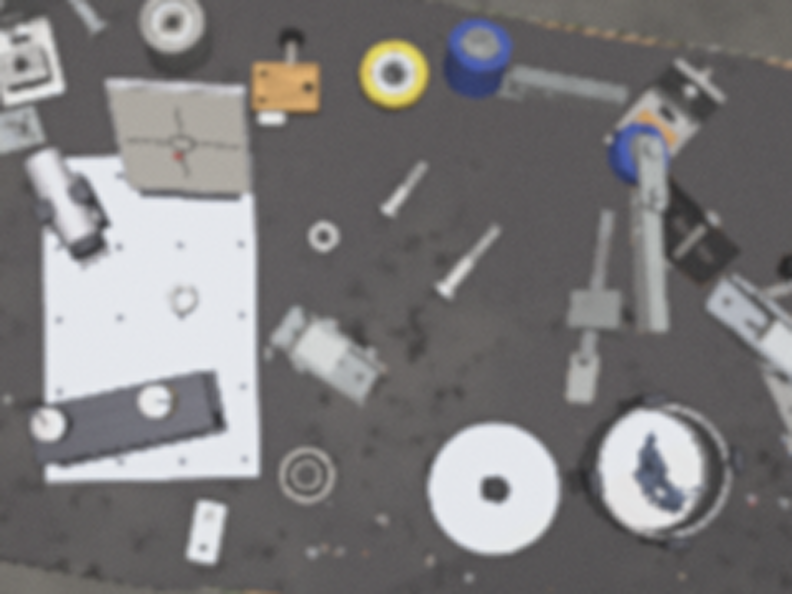

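View pics/s0c.png

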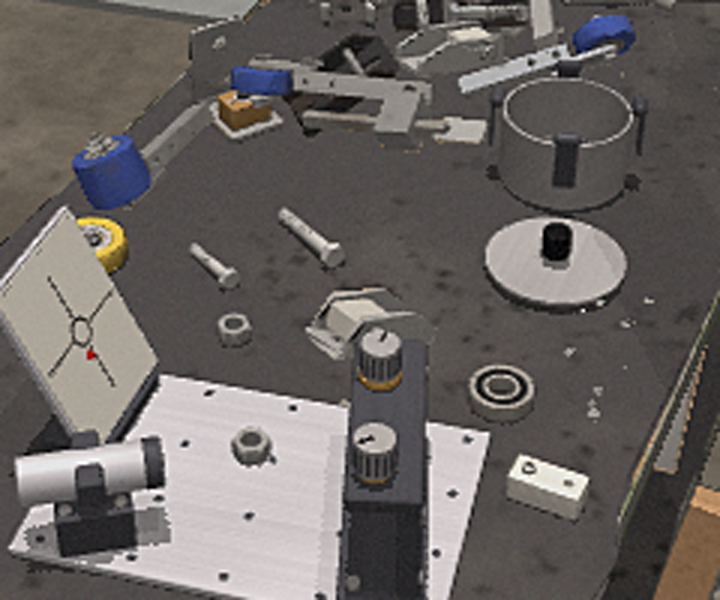

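The top crop shows all five parts loose: bearing (306,475), nut (323,236), plate nut (183,299), long bolt (446,290)→(497,228) and short bolt (388,209)→(423,166). Both bolt axes are at a yaw of about -39°. The lid is at (494,488) and the tub at (655,470). The spot (178,156) sits below the ring (180,145). The network positions agree with this. I'll take the bearing first, closing along x because the plate edge is only about 40 mm to its left.

move_arm(
  series="243 -192 0 0 0 -57;243 -192 0 0 0 -57;243 -192 0 0 0 -57;243 -192 0 0 0 -57;243 -192 0 0 0 -57;243 -192 0 0 0 -57;243 -192 0 0 0 -57;243 -192 0 0 0 -57",
  jaw=1,
)

```text
time: 2.37
position: [0.3869, -0.3076, 0.2446]
tool_rot: [0.77, 0.637, 0.001, -0.001]
ft_force: [0.5, 0.1, 0.0]
grip_width: 0.0875
grip_force: 0.0
```

move_arm(
  series="0 0 0 0 0 -11.3;0 0 0 0 0 -11.3;0 0 0 0 0 -11.3",
)

```text
time: 2.62
position: [0.3864, -0.3119, 0.2448]
tool_rot: [0.706, 0.708, -0.0, 0.0]
ft_force: [-0.5, 0.2, 0.4]
grip_width: 0.0872
grip_force: 0.0
```

move_arm(
  series="300 40 0 0 0 0;300 40 0 0 0 0;300 40 0 0 0 0;300 40 0 0 0 0;300 40 0 0 0 0;300 40 0 0 0 0;300 40 0 0 0 0;300 40 0 0 0 0",
)

```text
time: 3.28
position: [0.4252, -0.0079, 0.2447]
tool_rot: [0.707, 0.708, 0.001, -0.001]
ft_force: [-0.7, -1.2, -0.5]
grip_width: 0.0869
grip_force: 0.0
```

move_arm(
  series="109 16 0 0 0 0;109 16 0 0 0 0;109 16 0 0 0 0;109 16 150 0 0 0;109 16 150 0 0 0;109 16 150 0 0 0;109 16 150 0 0 0;109 16 150 0 0 0",
)

```text
time: 3.95
position: [0.4391, 0.0964, 0.0905]
tool_rot: [0.708, 0.706, -0.003, -0.004]
ft_force: [-0.4, 0.3, 0.1]
grip_width: 0.087
grip_force: 0.0
```

```bash
cat >> h.py <<'E'
def find(names,cams=("top","side")):
    o=robot.get_obs(); print('t',round(o['time'],2),'pos',np.round(o['position'],4),'yaw',R.from_quat(o['tool_rot']).apply([1,0,0]).round(3),'grip',round(o['grip_width'],4))
    for c in cams:
        d=shot(c,'last_%s.png'%c)
        for n in names: print(c,n,[(np.round(x['xyz'],3),round(x['p'],2),proj(d,x['xyz']).round(0)) for x in robot.tip_of(d,n)[:2]])
E
python3 -c "
from h import *
find(['bearing_centre','nut_centre'])"
```

```text
t 3.95 pos [0.4391 0.0964 0.0905] yaw [0.003 1.    0.   ] grip 0.087
top bearing_centre []
top nut_centre [(array([0.583, 0.242, 0.002]), 0.6, array([203., 204.])), (array([0.648, 0.089, 0.008]), 0.45, array([256., 182.]))]
side bearing_centre [(array([0.441, 0.099, 0.01 ]), 0.54, array([346., 281.]))]
side nut_centre [(array([0.652, 0.087, 0.011]), 0.55, array([256., 258.]))]
```

move_arm(
  series="1 1 40 0 0 0;1 1 70 0 0 0;1 1 70 0 0 0;1 1 70 0 0 0",
)

```text
time: 4.58
position: [0.4444, 0.0974, 0.025]
tool_rot: [0.707, 0.707, 0.001, 0.001]
ft_force: [-0.6, -0.2, -0.2]
grip_width: 0.087
grip_force: 0.0
```

move_arm(
  series="0 0 0 0 0 0;0 0 0 0 0 0;0 0 0 0 0 0;0 0 0 0 0 0;0 0 0 0 0 0;0 0 0 0 0 0;0 0 0 0 0 0;0 0 0 0 0 0",
  jaw=0,
  newtons=25,
)

```text
time: 5.25
position: [0.4423, 0.0976, 0.0246]
tool_rot: [0.707, 0.707, -0.0, -0.0]
ft_force: [-0.4, -0.2, 2.7]
grip_width: 0.0453
grip_force: 25.0
```

move_arm(
  series="0 0 -30 0 0 0;0 0 -60 0 0 0;0 0 -100 0 0 0;0 0 -100 0 0 0;0 0 -100 0 0 0",
)

```text
time: 5.67
position: [0.4444, 0.0976, 0.1263]
tool_rot: [0.707, 0.707, 0.002, 0.002]
ft_force: [0.7, 0.1, -1.3]
grip_width: 0.0454
grip_force: 25.0
```

move_arm(
  series="-301 7 0 0 0 0;-301 7 0 0 0 0;-301 7 0 0 0 0;-301 7 0 0 0 0;-301 7 0 0 0 0;-301 7 0 0 0 0;-301 7 0 0 0 0;-301 7 0 0 0 0",
)

```text
time: 6.33
position: [0.4511, -0.2102, 0.1231]
tool_rot: [0.709, 0.705, -0.0, 0.002]
ft_force: [0.8, -0.6, -1.2]
grip_width: 0.045
grip_force: 25.0
```

move_arm(
  series="0 0 0 0 0 0;0 0 30 0 0 0;0 0 65 0 0 0;0 0 65 0 0 0",
)

```text
time: 6.67
position: [0.4453, -0.1989, 0.0529]
tool_rot: [0.707, 0.707, -0.001, -0.008]
ft_force: [-1.2, 0.9, -1.0]
grip_width: 0.0455
grip_force: 25.0
```

move_arm(
  series="0 0 0 0 0 0;0 0 0 0 0 0;0 0 0 0 0 0;0 0 0 0 0 0;0 0 -60 0 0 0;0 0 -80 0 0 0;0 0 -80 0 0 0",
  jaw=0.65,
)

```text
time: 7.25
position: [0.4535, -0.2057, 0.1462]
tool_rot: [0.707, 0.707, 0.001, 0.007]
ft_force: [-0.2, 0.3, 0.6]
grip_width: 0.0563
grip_force: 0.0
```

```bash
python3 -c "
from h import *
find(['bearing_centre','nut_centre','bolt_short_centre','bolt_long_centre'])"
```

```text
t 7.25 pos [ 0.4535 -0.2057  0.1462] yaw [-0.001  1.    -0.008] grip 0.0563
top bearing_centre [(array([ 0.449, -0.202,  0.009]), 0.49, array([355., 252.]))]
top nut_centre [(array([0.649, 0.087, 0.007]), 0.63, array([256., 182.]))]
top bolt_short_centre [(array([0.694, 0.015, 0.007]), 0.44, array([281., 167.]))]
top bolt_long_centre [(array([0.645, 0.086, 0.006]), 0.54, array([257., 183.])), (array([ 0.628, -0.041,  0.012]), 0.49, array([300., 189.]))]
side bearing_centre []
side nut_centre [(array([0.648, 0.086, 0.002]), 0.5, array([258., 261.]))]
side bolt_short_centre [(array([0.691, 0.015, 0.005]), 0.43, array([251., 238.]))]
side bolt_long_centre [(array([0.589, 0.203, 0.016]), 0.72, array([265., 297.])), (array([ 0.624, -0.045,  0.011]), 0.7, array([285., 227.]))]
```

move_arm(
  series="250 170 0 0 0 0;250 170 0 0 0 0;250 170 0 0 0 0;250 170 0 0 0 0;250 170 0 0 0 0;250 170 0 0 0 0;250 170 0 0 0 0;250 170 0 0 0 0",
)

```text
time: 8.42
position: [0.6231, 0.0517, 0.1392]
tool_rot: [0.706, 0.709, 0.002, 0.001]
ft_force: [1.4, -0.4, 0.4]
grip_width: 0.0569
grip_force: 0.0
```

move_arm(
  series="40 28 0 0 0 0;40 28 40 0 0 0;40 28 80 0 0 0;40 28 80 0 0 0;40 28 80 0 0 0",
)

```text
time: 8.83
position: [0.6445, 0.0865, 0.0559]
tool_rot: [0.707, 0.707, -0.003, -0.003]
ft_force: [0.5, -0.8, 0.1]
grip_width: 0.0563
grip_force: 0.0
```

```bash
python3 -c "
from h import *
find(['nut_centre'])"
```

```text
t 8.83 pos [0.6445 0.0865 0.0559] yaw [-0.  1.  0.] grip 0.0563
top nut_centre []
side nut_centre [(array([0.648, 0.089, 0.006]), 0.53, array([257., 261.]))]
```

move_arm(
  series="1 0 36 0 0 0;1 0 36 0 0 0;1 0 36 0 0 0",
)

```text
time: 9.28
position: [0.6483, 0.0871, 0.0249]
tool_rot: [0.707, 0.707, 0.0, 0.0]
ft_force: [-1.1, 0.2, -0.5]
grip_width: 0.0566
grip_force: 0.0
```

move_arm(
  series="0 0 0 0 0 0;0 0 0 0 0 0;0 0 0 0 0 0;0 0 0 0 0 0;0 0 0 0 0 0;0 0 0 0 0 0;0 0 0 0 0 0",
  jaw=0,
)

```text
time: 9.87
position: [0.648, 0.0877, 0.024]
tool_rot: [0.707, 0.707, 0.0, 0.0]
ft_force: [-0.1, 1.3, 3.1]
grip_width: 0.0248
grip_force: 25.0
```

move_arm(
  series="0 0 -30 0 0 0;0 0 -60 0 0 0;0 0 -100 0 0 0;0 0 -100 0 0 0;0 0 -100 0 0 0",
)

```text
time: 10.28
position: [0.6499, 0.0876, 0.1265]
tool_rot: [0.707, 0.707, 0.002, 0.002]
ft_force: [-0.1, -0.8, -0.5]
grip_width: 0.0246
grip_force: 25.0
```

move_arm(
  series="-250 -170 0 0 0 0;-250 -170 0 0 0 0;-250 -170 0 0 0 0;-250 -170 0 0 0 0;-250 -170 0 0 0 0;-250 -170 0 0 0 0;-250 -170 0 0 0 0;-250 -170 0 0 0 0",
)

```text
time: 10.95
position: [0.4739, -0.1654, 0.1221]
tool_rot: [0.709, 0.706, -0.001, -0.002]
ft_force: [0.1, -0.2, -0.1]
grip_width: 0.0253
grip_force: 25.0
```

move_arm(
  series="-41 -28 0 0 0 0;-41 -28 0 0 0 0;-41 -28 0 0 0 0;-41 -28 30 0 0 0;-41 -28 60 0 0 0;-41 -28 60 0 0 0",
)

```text
time: 11.45
position: [0.4477, -0.2003, 0.059]
tool_rot: [0.707, 0.707, -0.001, -0.005]
ft_force: [-0.5, 0.2, -0.4]
grip_width: 0.0251
grip_force: 25.0
```

move_arm(
  series="0 0 0 0 0 0;0 0 0 0 0 0;0 0 0 0 0 0;0 0 0 0 0 0;0 0 -40 0 0 0;0 0 -80 0 0 0;0 0 -80 0 0 0;0 0 -80 0 0 0",
  jaw=0.55,
)

```text
time: 12.12
position: [0.4517, -0.2045, 0.1467]
tool_rot: [0.707, 0.707, 0.001, 0.004]
ft_force: [-0.3, -1.1, -0.5]
grip_width: 0.0477
grip_force: 0.0
```

move_arm(
  series="0 0 0 0 0 -51;0 0 0 0 0 -51;0 0 0 0 0 -51;0 0 0 0 0 -51;0 0 0 0 0 -51;0 0 0 0 0 -51;0 0 0 0 0 -51;0 0 0 0 0 -51",
)

```text
time: 12.78
position: [0.4493, -0.2029, 0.1431]
tool_rot: [0.332, 0.943, 0.0, -0.001]
ft_force: [0.4, 1.3, -0.1]
grip_width: 0.0478
grip_force: 0.0
```

```bash
cat >> h.py <<'E'
def boltyaw(d,c,n=28):
    # principal axis of bright pixels near c, on the surface z=8mm
    u,v=proj(d,[c[0],c[1],.008]).astype(int); w=16
    g=d['img'][v-w:v+w,u-w:u+w].astype(float).mean(2); m=((g-np.median(g))>30).astype(np.uint8)
    k,l,s,ce=cv2.connectedComponentsWithStats(m); i=1+np.argmin([np.hypot(*(ce[j]-w))-s[j,4]*.05 for j in range(1,k)])
    ys,xs=np.where(l==i); P=np.array([ray(d,[x+u-w,y+v-w],.008)[:2] for x,y in zip(xs,ys)])
    q=P-P.mean(0); V=np.linalg.svd(q)[2][0]; t=q@V
    print('bolt',len(P),'mid',(P.mean(0)+V*(t.max()+t.min())/2).round(4),'len',np.ptp(t).round(3),'yaw',np.degrees(np.arctan2(V[1],V[0])).round(1))
E
python3 -c "
from h import *
find(['bolt_short_centre','bolt_long_centre','nut_centre'])
d=shot('top'); boltyaw(d,[.692,.015]); boltyaw(d,[.626,-.044])
d=shot('side'); boltyaw(d,[.692,.015]); boltyaw(d,[.626,-.044])
"
```

```text
t 12.78 pos [ 0.4493 -0.2029  0.1431] yaw [-0.779  0.627  0.001] grip 0.0478
top bolt_short_centre [(array([0.695, 0.015, 0.007]), 0.39, array([281., 167.])), (array([0.592, 0.205, 0.013]), 0.16, array([215., 200.]))]
top bolt_long_centre [(array([0.5  , 0.211, 0.123]), 0.69, array([206., 231.])), (array([ 0.625, -0.04 ,  0.012]), 0.68, array([300., 190.]))]
top nut_centre []
side bolt_short_centre [(array([0.688, 0.012, 0.006]), 0.54, array([252., 238.]))]
side bolt_long_centre [(array([ 0.626, -0.045,  0.014]), 0.69, array([284., 226.]))]
side nut_centre []
bolt 76 mid [0.6942 0.0121] len 0.057 yaw 143.3
bolt 108 mid [ 0.6306 -0.0456] len 0.076 yaw 141.1
bolt 62 mid [0.6945 0.0131] len 0.057 yaw 144.8
bolt 96 mid [ 0.6332 -0.0475] len 0.078 yaw 142.2
```

move_arm(
  series="-53 321 0 0 0 -2;-53 321 0 0 0 -2;-53 321 0 0 0 -2;-53 321 0 0 0 -2;-53 321 0 0 0 -2;-53 321 0 0 0 -2;-53 321 0 0 0 -2;-53 321 0 0 0 -2",
)

```text
time: 13.95
position: [0.6951, 0.0153, 0.1435]
tool_rot: [0.317, 0.948, 0.0, 0.001]
ft_force: [0.3, -0.9, 1.7]
grip_width: 0.0479
grip_force: 0.0
```

move_arm(
  series="0 0 40 0 0 0;0 0 80 0 0 0;0 0 80 0 0 0;0 0 80 0 0 0;0 0 80 0 0 0",
)

```text
time: 14.37
position: [0.6938, 0.0123, 0.0648]
tool_rot: [0.318, 0.948, 0.0, 0.001]
ft_force: [0.4, 0.6, -0.0]
grip_width: 0.048
grip_force: 0.0
```

```bash
python3 -c "
from h import *
find(['bolt_short_centre','bolt_long_centre'],['side'])
"
```

```text
t 14.37 pos [0.6938 0.0123 0.0648] yaw [-0.798  0.602 -0.001] grip 0.048
side bolt_short_centre [(array([0.688, 0.013, 0.005]), 0.63, array([252., 238.])), (array([ 0.626, -0.044,  0.009]), 0.4, array([284., 228.]))]
side bolt_long_centre [(array([ 0.621, -0.046,  0.01 ]), 0.63, array([287., 228.]))]
```

move_arm(
  series="0 0 38 0 0 0;0 0 40 0 0 0;0 0 40 0 0 0",
)

```text
time: 14.77
position: [0.6931, 0.0123, 0.0243]
tool_rot: [0.318, 0.948, -0.0, -0.0]
ft_force: [-0.9, 0.5, 0.3]
grip_width: 0.0479
grip_force: 0.0
```

move_arm(
  series="0 0 0 0 0 0;0 0 0 0 0 0;0 0 0 0 0 0;0 0 0 0 0 0;0 0 0 0 0 0;0 0 0 0 0 0;0 0 0 0 0 0",
  jaw=0,
)

```text
time: 15.35
position: [0.6931, 0.0128, 0.0238]
tool_rot: [0.317, 0.948, 0.0, -0.0]
ft_force: [-0.8, 0.7, 1.7]
grip_width: 0.01
grip_force: 24.6
```

move_arm(
  series="0 0 -30 0 0 0;0 0 -60 0 0 0;0 0 -110 0 0 0;0 0 -110 0 0 0;0 0 -110 0 0 0",
)

```text
time: 15.77
position: [0.696, 0.0124, 0.1382]
tool_rot: [0.317, 0.948, 0.001, 0.004]
ft_force: [-0.4, 0.0, -0.3]
grip_width: 0.0096
grip_force: 24.6
```

move_arm(
  series="64 -319 0 0 0 0;64 -319 0 0 0 0;64 -319 0 0 0 0;64 -319 0 0 0 0;64 -319 0 0 0 0;64 -319 0 0 0 0;64 -319 0 0 0 0;64 -319 0 0 0 0",
)

```text
time: 16.43
position: [0.4466, -0.2038, 0.1321]
tool_rot: [0.317, 0.948, 0.001, -0.002]
ft_force: [0.2, -0.0, -0.5]
grip_width: 0.0097
grip_force: 24.6
```

move_arm(
  series="0 0 0 0 0 0;0 0 0 0 0 0;0 0 30 0 0 0;0 0 65 0 0 0;0 0 75 0 0 0;0 0 75 0 0 0",
)

```text
time: 16.93
position: [0.4488, -0.2013, 0.0557]
tool_rot: [0.317, 0.949, 0.001, -0.003]
ft_force: [-0.4, -0.3, -0.6]
grip_width: 0.0101
grip_force: 24.6
```

move_arm(
  series="0 0 0 0 0 0;0 0 0 0 0 0;0 0 0 0 0 0;0 0 0 0 0 0;0 0 -40 0 0 0;0 0 -80 0 0 0;0 0 -80 0 0 0;0 0 -80 0 0 0",
  jaw=0.55,
)

```text
time: 17.6
position: [0.4516, -0.2047, 0.1414]
tool_rot: [0.317, 0.948, -0.001, 0.003]
ft_force: [1.3, -0.8, -0.7]
grip_width: 0.0466
grip_force: 0.0
```

```bash
python3 -c "
from h import *
find(['bolt_short_centre','bolt_long_centre'])
d=shot('top'); boltyaw(d,[.626,-.044])
"
```

```text
t 17.6 pos [ 0.4516 -0.2047  0.1414] yaw [-0.799  0.602 -0.007] grip 0.0466
top bolt_short_centre [(array([ 0.466, -0.172,  0.008]), 0.4, array([345., 246.]))]
top bolt_long_centre [(array([ 0.63 , -0.038,  0.01 ]), 0.61, array([299., 189.])), (array([ 0.426, -0.07 ,  0.006]), 0.59, array([309., 259.]))]
side bolt_short_centre []
side bolt_long_centre [(array([ 0.624, -0.045,  0.012]), 0.62, array([285., 227.]))]
bolt 109 mid [ 0.6307 -0.0458] len 0.076 yaw 140.7
```

move_arm(
  series="-47 235 0 0 0 2;-47 235 0 0 0 2;-47 235 0 0 0 2;-47 235 0 0 0 2;-47 235 0 0 0 2;-47 235 0 0 0 2;-47 235 40 0 0 2;-47 235 70 0 0 2",
)

```text
time: 18.62
position: [0.6314, -0.0424, 0.0677]
tool_rot: [0.332, 0.943, 0.0, 0.002]
ft_force: [-0.5, 0.5, -0.7]
grip_width: 0.0481
grip_force: 0.0
```

move_arm(
  series="0 0 0 0 0 0;0 0 0 0 0 0;0 0 0 0 0 0",
)

```text
time: 18.87
position: [0.6293, -0.0445, 0.069]
tool_rot: [0.334, 0.943, 0.0, 0.0]
ft_force: [0.8, -1.0, 1.0]
grip_width: 0.0478
grip_force: 0.0
```

```bash
python3 -c "
from h import *
find(['bolt_long_centre'],['side'])
"
```

```text
t 18.87 pos [ 0.6293 -0.0445  0.069 ] yaw [-0.777  0.63  -0.   ] grip 0.0478
side bolt_long_centre [(array([ 0.625, -0.042,  0.013]), 0.42, array([284., 227.]))]
```

move_arm(
  series="0 0 38 0 0 0;0 0 45 0 0 0;0 0 45 0 0 0",
)

```text
time: 19.22
position: [0.6285, -0.0445, 0.0237]
tool_rot: [0.334, 0.943, -0.0, -0.001]
ft_force: [-0.3, 0.8, -0.3]
grip_width: 0.0478
grip_force: 0.0
```

move_arm(
  series="0 0 0 0 0 0;0 0 0 0 0 0;0 0 0 0 0 0;0 0 0 0 0 0;0 0 0 0 0 0;0 0 0 0 0 0;0 0 0 0 0 0",
  jaw=0,
  newtons=30,
)

```text
time: 19.8
position: [0.629, -0.0441, 0.0237]
tool_rot: [0.334, 0.943, -0.0, 0.0]
ft_force: [-0.5, -0.8, 1.8]
grip_width: 0.0109
grip_force: 30.0
```

move_arm(
  series="0 0 -30 0 0 0;0 0 -60 0 0 0;0 0 -110 0 0 0;0 0 -110 0 0 0;0 0 -110 0 0 0",
)

```text
time: 20.22
position: [0.6315, -0.0447, 0.1374]
tool_rot: [0.334, 0.943, 0.0, 0.004]
ft_force: [0.0, 0.2, -1.6]
grip_width: 0.0104
grip_force: 30.0
```

move_arm(
  series="39 -236 0 0 0 0;39 -236 0 0 0 0;39 -236 0 0 0 0;39 -236 0 0 0 0;39 -236 0 0 0 0;39 -236 0 0 0 0;39 -236 0 0 0 0;39 -236 0 0 0 0",
)

```text
time: 20.88
position: [0.4482, -0.2033, 0.1322]
tool_rot: [0.336, 0.942, 0.001, -0.002]
ft_force: [0.0, 0.3, -1.5]
grip_width: 0.0107
grip_force: 30.0
```

move_arm(
  series="0 0 30 0 0 0;0 0 60 0 0 0;0 0 70 0 0 0;0 0 70 0 0 0",
)

```text
time: 21.22
position: [0.4491, -0.2009, 0.0607]
tool_rot: [0.333, 0.943, 0.001, -0.003]
ft_force: [-0.7, 0.2, -0.8]
grip_width: 0.0109
grip_force: 30.0
```

move_arm(
  series="0 0 0 0 0 0;0 0 0 0 0 0;0 0 0 0 0 0;0 0 0 0 0 0;0 0 -40 0 0 0;0 0 -80 0 0 0;0 0 -80 0 0 0;0 0 -80 0 0 0",
  jaw=0.55,
)

```text
time: 21.88
position: [0.4518, -0.2042, 0.1464]
tool_rot: [0.334, 0.943, -0.001, 0.004]
ft_force: [0.1, -0.6, -0.8]
grip_width: 0.0467
grip_force: 0.0
```

```bash
python3 -c "
from h import *
find(['bolt_long_centre','plate_nut_centre','bearing_centre','screw_height_grip'])
"
```

```text
t 21.88 pos [ 0.4518 -0.2042  0.1464] yaw [-0.777  0.629 -0.007] grip 0.0467
top bolt_long_centre []
top plate_nut_centre [(array([0.59 , 0.209, 0.016]), 0.42, array([213., 201.]))]
top bearing_centre [(array([ 0.45 , -0.202,  0.009]), 0.52, array([355., 252.]))]
top screw_height_grip [(array([0.502, 0.21 , 0.12 ]), 0.57, array([207., 231.]))]
side bolt_long_centre [(array([ 0.448, -0.2  ,  0.067]), 0.55, array([370., 186.]))]
side plate_nut_centre [(array([0.591, 0.203, 0.016]), 0.43, array([264., 297.])), (array([0.586, 0.244, 0.003]), 0.2, array([260., 316.]))]
side bearing_centre [(array([0.391, 0.182, 0.   ]), 0.74, array([362., 316.]))]
side screw_height_grip [(array([0.501, 0.209, 0.121]), 0.8, array([306., 269.])), (array([0.792, 0.023, 0.   ]), 0.5, array([211., 235.]))]
```

move_arm(
  series="104 285 -80 0 0 -39;104 285 -80 0 0 -39;104 285 -80 0 0 -39;104 285 -80 0 0 -39;104 285 -80 0 0 -39;104 285 -80 0 0 -39;104 285 -80 0 0 -39;104 285 -80 0 0 -39",
)

```text
time: 23.05
position: [0.5501, 0.0879, 0.2247]
tool_rot: [-0.001, 1.0, 0.001, 0.001]
ft_force: [0.4, -0.7, -0.4]
grip_width: 0.0482
grip_force: 0.0
```

move_arm(
  series="-42 123 0 0 0 0;-42 123 0 0 0 0;-42 123 0 0 0 0;-42 123 0 0 0 0;-42 123 0 0 0 0;-42 123 0 0 0 0",
)

```text
time: 23.55
position: [0.5899, 0.2068, 0.2227]
tool_rot: [-0.001, 1.0, -0.001, -0.001]
ft_force: [-0.1, -0.5, 0.4]
grip_width: 0.048
grip_force: 0.0
```

move_arm(
  series="0 0 0 0 0 -7;0 0 0 0 0 -14;0 0 0 0 0 -15;0 0 40 0 0 -15;0 0 80 0 0 -15;0 0 120 0 0 -15;0 0 120 0 0 -15;0 0 120 0 0 -15",
)

```text
time: 24.22
position: [0.5885, 0.2053, 0.1013]
tool_rot: [-0.129, 0.992, -0.0, -0.004]
ft_force: [0.3, -0.2, 0.8]
grip_width: 0.0477
grip_force: 0.0
```

```bash
python3 -c "
from h import *
find(['plate_nut_centre'])
import cv2
a=cv2.imread('pics/last_side.png')[230:370,200:380]; cv2.imwrite('pics/n1.png',cv2.resize(a,None,fx=4,fy=4,interpolation=2))
"
```

```text
t 24.22 pos [0.5885 0.2053 0.1013] yaw [-0.967 -0.256  0.007] grip 0.0477
top plate_nut_centre []
side plate_nut_centre [(array([0.591, 0.205, 0.017]), 0.67, array([264., 297.])), (array([ 0.431, -0.066,  0.031]), 0.23, array([365., 230.]))]
```

View pics/n1.png

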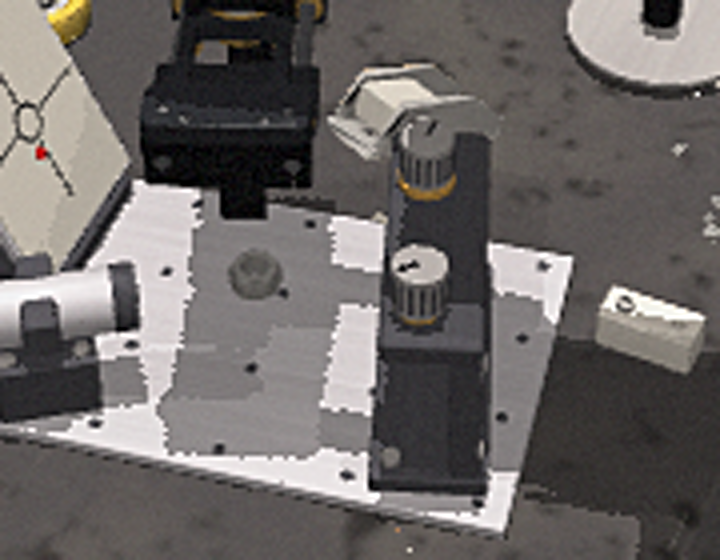

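The gripper (230,130) hovers above the plate nut (256,270) and clears the laser tube end (125,295) and the mount bar (390,250).

move_arm(
  series="0 0 35 0 0 0;0 0 60 0 0 0;0 0 69 0 0 0;0 0 69 0 0 0",
)

```text
time: 24.75
position: [0.5901, 0.2068, 0.0344]
tool_rot: [-0.13, 0.991, -0.0, -0.001]
ft_force: [0.6, 0.9, 0.3]
grip_width: 0.0478
grip_force: 0.0
```

move_arm(
  series="0 0 0 0 0 0;0 0 0 0 0 0;0 0 0 0 0 0;0 0 0 0 0 0;0 0 0 0 0 0;0 0 0 0 0 0;0 0 0 0 0 0",
  jaw=0,
)

```text
time: 25.33
position: [0.5914, 0.2071, 0.0357]
tool_rot: [-0.131, 0.991, 0.0, 0.001]
ft_force: [-1.0, 0.1, 6.5]
grip_width: 0.0231
grip_force: 30.0
```

move_arm(
  series="0 0 -30 0 0 0;0 0 -60 0 0 0;0 0 -100 0 0 0;0 0 -140 0 0 0;0 0 -180 0 0 0;0 0 -190 0 0 0;0 0 -190 0 0 0",
)

```text
time: 25.92
position: [0.593, 0.2074, 0.229]
tool_rot: [-0.131, 0.991, 0.0, 0.005]
ft_force: [0.6, 0.4, -1.0]
grip_width: 0.023
grip_force: 30.0
```

move_arm(
  series="182 -270 0 0 0 54;182 -270 0 0 0 54;182 -270 0 0 0 54;182 -270 0 0 0 54;182 -270 0 0 0 54;182 -270 0 0 0 54;182 -270 0 0 0 54;182 -270 0 0 0 54",
)

```text
time: 26.58
position: [0.4821, -0.1026, 0.2223]
tool_rot: [0.337, 0.942, -0.0, -0.003]
ft_force: [-0.2, -0.5, 0.0]
grip_width: 0.023
grip_force: 30.0
```

move_arm(
  series="-37 -102 0 0 0 0;-37 -102 0 0 0 0;-37 -102 0 0 0 0;-37 -102 0 0 0 0;-37 -102 40 0 0 0;-37 -102 80 0 0 0;-37 -102 80 0 0 0",
)

```text
time: 27.17
position: [0.444, -0.1994, 0.1364]
tool_rot: [0.334, 0.942, 0.003, -0.01]
ft_force: [-2.0, 0.6, -1.1]
grip_width: 0.0231
grip_force: 30.0
```

move_arm(
  series="0 0 0 0 0 0;0 0 30 0 0 0;0 0 60 0 0 0;0 0 78 0 0 0;0 0 78 0 0 0",
)

```text
time: 27.58
position: [0.4489, -0.2025, 0.0658]
tool_rot: [0.333, 0.943, 0.0, -0.001]
ft_force: [-0.4, -0.1, 0.5]
grip_width: 0.0231
grip_force: 30.0
```

move_arm(
  series="0 0 0 0 0 0;0 0 0 0 0 0;0 0 0 0 0 0;0 0 0 0 0 0;0 0 -40 0 0 0;0 0 -80 0 0 0;0 0 -80 0 0 0;0 0 -80 0 0 0",
  jaw=0.55,
)

```text
time: 28.25
position: [0.451, -0.2047, 0.1495]
tool_rot: [0.334, 0.943, -0.001, 0.004]
ft_force: [-0.3, -0.3, 0.2]
grip_width: 0.0478
grip_force: 0.0
```

move_arm(
  series="-100 150 -40 0 0 51;-100 150 -40 0 0 51;-100 150 -40 0 0 51;-100 150 -40 0 0 51;-100 150 -40 0 0 51;-100 150 -40 0 0 51;-100 150 -40 0 0 51;-100 150 -40 0 0 51",
)

```text
time: 28.92
position: [0.621, -0.1491, 0.1854]
tool_rot: [0.708, 0.706, -0.0, -0.001]
ft_force: [0.1, -0.6, -0.5]
grip_width: 0.0482
grip_force: 0.0
```

```bash
python3 -c "
from h import *
find(['lid_flange','lid_knob','tub_rim','plate_nut_centre','nut_centre','bolt_short_centre','bolt_long_centre'])
import cv2
a=cv2.imread('pics/last_top.png')[130:290,180:400]; cv2.imwrite('pics/t2.png',cv2.resize(a,None,fx=3.5,fy=3.5,interpolation=2))
"
```

```text
t 28.92 pos [ 0.621  -0.1491  0.1854] yaw [0.002 1.    0.001] grip 0.0482
top lid_flange [(array([ 0.422, -0.066,  0.006]), 0.87, array([308., 261.]))]
top lid_knob [(array([ 0.437, -0.069,  0.025]), 0.62, array([310., 256.])), (array([0.714, 0.202, 0.081]), 0.39, array([214., 154.]))]
top tub_rim []
top plate_nut_centre [(array([ 0.427, -0.067,  0.007]), 0.33, array([308., 259.]))]
top nut_centre []
top bolt_short_centre []
top bolt_long_centre [(array([ 0.788,  0.124, -0.002]), 0.48, array([245., 135.]))]
side lid_flange [(array([ 0.429, -0.065,  0.009]), 0.88, array([365., 237.])), (array([0.479, 0.29 , 0.123]), 0.3, array([306., 299.]))]
side lid_knob [(array([ 0.431, -0.065,  0.03 ]), 0.87, array([365., 230.]))]
side tub_rim []
side plate_nut_centre []
side nut_centre [(array([0.5  , 0.208, 0.123]), 0.15, array([307., 268.]))]
side bolt_short_centre []
side bolt_long_centre []
```

View pics/t2.png

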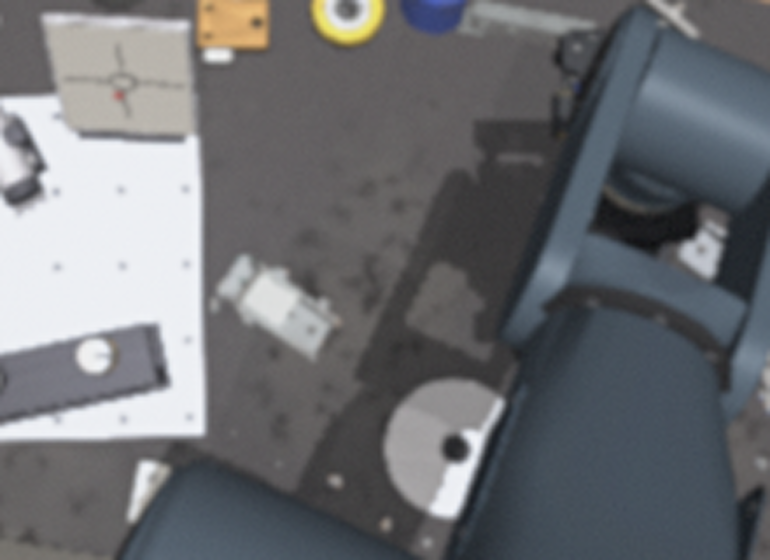

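move_arm(
  series="81 -187 0 0 0 0;81 -187 0 0 0 0;81 -187 0 0 0 0;81 -187 0 0 0 0;81 -187 0 0 0 0;81 -187 0 0 0 0;81 -187 40 0 0 0;81 -187 80 0 0 0",
)

```text
time: 30.38
position: [0.4371, -0.0699, 0.1082]
tool_rot: [0.707, 0.707, 0.002, 0.005]
ft_force: [0.5, -1.0, -1.6]
grip_width: 0.048
grip_force: 0.0
```

```bash
python3 -c "
from h import *
find(['lid_flange','lid_knob','tub_rim','bolt_short_centre','bolt_long_centre'])
import cv2
a=cv2.imread('pics/last_top.png')[215:285,300:400]; b=cv2.imread('pics/last_side.png')[140:250,310:420]
a=cv2.resize(a,(560,392),interpolation=2);b=cv2.resize(b,None,fx=4,fy=4,interpolation=2)
cv2.imwrite('pics/t3.png',cv2.resize(np.hstack([a,b[:392]]),(800,314)))
"
```

```text
t 30.38 pos [ 0.4371 -0.0699  0.1082] yaw [-0.     1.    -0.004] grip 0.048
top lid_flange [(array([ 0.424, -0.069,  0.006]), 0.51, array([309., 260.])), (array([0.787, 0.12 , 0.001]), 0.29, array([246., 136.]))]
top lid_knob [(array([ 0.435, -0.073,  0.026]), 0.47, array([311., 257.])), (array([ 0.471, -0.181,  0.011]), 0.28, array([348., 244.]))]
top tub_rim [(array([ 0.451, -0.203,  0.064]), 0.94, array([360., 252.]))]
top bolt_short_centre [(array([ 0.469, -0.181,  0.007]), 0.51, array([348., 245.])), (array([ 0.789,  0.124, -0.001]), 0.5, array([245., 135.]))]
top bolt_long_centre [(array([ 0.455, -0.181,  0.02 ]), 0.66, array([349., 250.]))]
side lid_flange [(array([ 0.387,  0.18 , -0.   ]), 0.74, array([364., 316.])), (array([ 0.428, -0.067,  0.009]), 0.64, array([366., 237.]))]
side lid_knob [(array([ 0.43 , -0.067,  0.032]), 0.7, array([366., 229.]))]
side tub_rim [(array([ 0.45 , -0.202,  0.069]), 0.6, array([369., 185.]))]
side bolt_short_centre []
side bolt_long_centre []
```

View pics/t3.png

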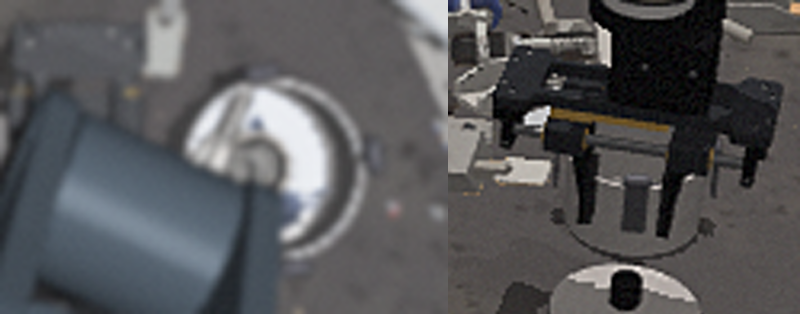

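The tub view shows the bolts (235,130) and the bearing (258,155) lying low, with nothing standing proud of the rim. Next I'll grip the lid's knob.

move_arm(
  series="0 0 0 0 0 0;0 0 30 0 0 0;0 0 55 0 0 0;0 0 67 0 0 0;0 0 67 0 0 0;0 0 67 0 0 0",
)

```text
time: 31.48
position: [0.4342, -0.0688, 0.0393]
tool_rot: [0.707, 0.707, -0.0, -0.001]
ft_force: [0.0, 0.8, 0.7]
grip_width: 0.0477
grip_force: 0.0
```

move_arm(
  series="0 0 0 0 0 0;0 0 0 0 0 0;0 0 0 0 0 0;0 0 0 0 0 0;0 0 0 0 0 0;0 0 0 0 0 0;0 0 0 0 0 0",
  jaw=0,
  newtons=50,
)

```text
time: 32.07
position: [0.4341, -0.0687, 0.0401]
tool_rot: [0.707, 0.707, -0.0, -0.0]
ft_force: [-1.5, 0.0, 6.6]
grip_width: 0.0229
grip_force: 50.0
```

move_arm(
  series="0 0 -30 0 0 0;0 0 -60 0 0 0;0 0 -100 0 0 0;0 0 -120 0 0 0;0 0 -120 0 0 0",
)

```text
time: 32.48
position: [0.4372, -0.0699, 0.1634]
tool_rot: [0.707, 0.707, 0.002, 0.005]
ft_force: [0.1, -0.0, -2.1]
grip_width: 0.0227
grip_force: 50.0
```

```bash
python3 -c "
from h import *
find(['lid_flange','lid_knob','tub_rim'])
import cv2
b=cv2.imread('pics/last_side.png')[150:270,300:430]; b=cv2.resize(b,None,fx=4.5,fy=4.5,interpolation=2)
cv2.imwrite('pics/t4.png',b)
"
```

```text
t 32.48 pos [ 0.4372 -0.0699  0.1634] yaw [-0.     1.    -0.004] grip 0.0227
top lid_flange [(array([ 0.433, -0.07 ,  0.132]), 0.67, array([314., 259.]))]
top lid_knob []
top tub_rim [(array([ 0.452, -0.202,  0.065]), 0.8, array([360., 252.]))]
side lid_flange [(array([ 0.436, -0.063,  0.128]), 0.73, array([366., 196.]))]
side lid_knob [(array([ 0.437, -0.065,  0.146]), 0.94, array([367., 188.]))]
side tub_rim [(array([ 0.45 , -0.201,  0.068]), 0.7, array([369., 186.])), (array([ 0.434, -0.064,  0.125]), 0.39, array([367., 197.]))]
```

View pics/t4.png

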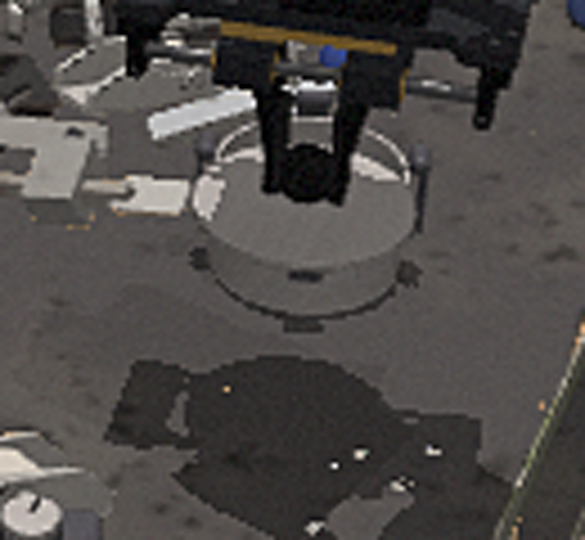

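move_arm(
  series="-40 5 0 0 0 0;-80 10 0 0 0 0;-120 14 0 0 0 0;-135 16 0 0 0 0;-135 16 0 0 0 0;-135 16 0 0 0 0;-135 16 0 0 0 0;-135 16 0 0 0 0",
)

```text
time: 33.55
position: [0.4494, -0.2019, 0.159]
tool_rot: [0.707, 0.708, -0.0, -0.001]
ft_force: [-0.4, 0.6, -1.3]
grip_width: 0.0225
grip_force: 50.0
```

move_arm(
  series="0 0 0 0 0 0;0 0 15 0 0 0;0 0 28 0 0 0;0 0 28 0 0 0;0 0 28 0 0 0;0 0 28 0 0 0",
)

```text
time: 34.05
position: [0.4507, -0.2035, 0.132]
tool_rot: [0.707, 0.707, 0.0, 0.0]
ft_force: [-0.1, -0.1, -1.8]
grip_width: 0.0228
grip_force: 50.0
```

```bash
python3 -c "
from h import *
find(['lid_flange','lid_knob','tub_rim'])
import cv2
b=cv2.imread('pics/last_side.png')[130:240,310:430]; b=cv2.resize(b,None,fx=5,fy=5,interpolation=2)
cv2.imwrite('pics/t5.png',b)
"
```

```text
t 34.05 pos [ 0.4507 -0.2035  0.132 ] yaw [-0.001  1.    -0.   ] grip 0.0228
top lid_flange [(array([ 0.447, -0.202,  0.098]), 0.7, array([362., 254.]))]
top lid_knob [(array([ 0.455, -0.203,  0.12 ]), 0.81, array([364., 251.]))]
top tub_rim [(array([0.48 , 0.292, 0.124]), 0.55, array([175., 239.]))]
side lid_flange [(array([ 0.451, -0.201,  0.101]), 0.62, array([369., 174.])), (array([0.479, 0.291, 0.122]), 0.48, array([306., 300.]))]
side lid_knob [(array([ 0.454, -0.202,  0.124]), 0.82, array([369., 166.])), (array([0.499, 0.21 , 0.123]), 0.25, array([307., 269.]))]
side tub_rim [(array([ 0.448, -0.203,  0.064]), 0.9, array([370., 187.])), (array([0.503, 0.209, 0.123]), 0.39, array([305., 268.]))]
```

View pics/t5.png

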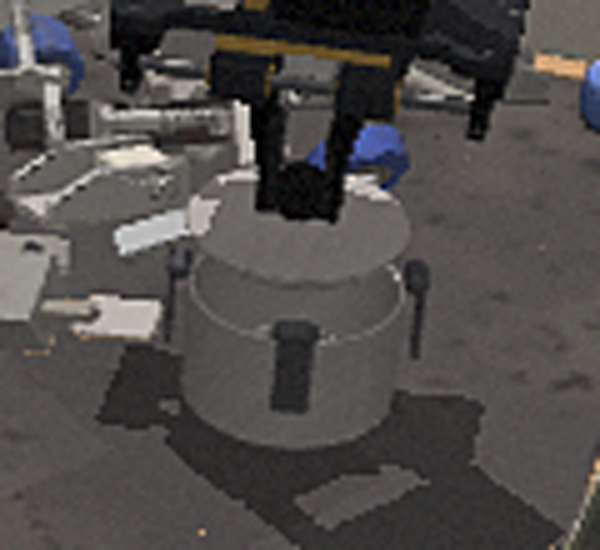

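The side view shows the lid level and centred over the tub to within about 2 mm: lid edges at 192/410, rim at 188/404. Lowering it now.

move_arm(
  series="0 0 10 0 0 0;0 0 17 0 0 0;0 0 20 0 0 0;0 0 22 0 0 0;0 0 24 0 0 0;0 0 24 0 0 0",
)

```text
time: 34.95
position: [0.4505, -0.2044, 0.1081]
tool_rot: [0.707, 0.707, -0.0, 0.0]
ft_force: [-1.6, -1.7, 6.1]
grip_width: 0.023
grip_force: 50.0
```

move_arm(
  series="0 0 3 0 0 0;0 0 6 0 0 0;0 0 8 0 0 0;0 0 10 0 0 0;0 0 11 0 0 0;0 0 12 0 0 0;0 0 12 0 0 0",
)

```text
time: 35.53
position: [0.4501, -0.2035, 0.0995]
tool_rot: [0.707, 0.707, -0.0, 0.0]
ft_force: [-7.2, 5.3, 34.9]
grip_width: 0.0226
grip_force: 50.0
```

```bash
python3 -c "
from h import *
find(['lid_flange','lid_knob'])
import cv2
b=cv2.imread('pics/last_side.png')[130:240,310:430]; b=cv2.resize(b,None,fx=5,fy=5,interpolation=2)
cv2.imwrite('pics/t6.png',b); print(robot.get_obs()['ft_force'],robot.get_obs()['moment'])
"
```

```text
t 35.53 pos [ 0.4501 -0.2035  0.0995] yaw [-0.001  1.    -0.001] grip 0.0226
top lid_flange [(array([ 0.447, -0.202,  0.068]), 0.65, array([360., 254.]))]
top lid_knob [(array([ 0.456, -0.204,  0.087]), 0.66, array([362., 251.]))]
side lid_flange [(array([ 0.45 , -0.197,  0.069]), 0.77, array([368., 186.]))]
side lid_knob [(array([ 0.453, -0.202,  0.09 ]), 0.68, array([368., 178.]))]
[-7.18286496  4.44040247 34.55268633] [ 0.569437    0.86144075 -0.00731334]
```

View pics/t6.png

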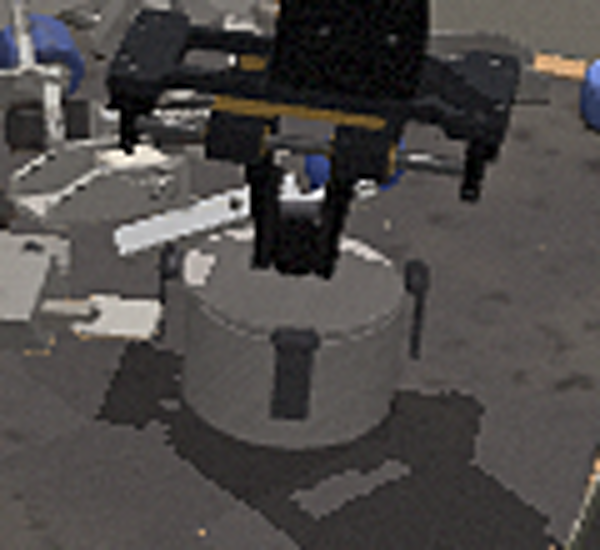

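move_arm(
  series="1 -1 0 0 0 0;2 -2 0 0 0 0;2 -2 0 0 0 0;2 -2 0 0 0 0",
)

```text
time: 36.17
position: [0.4499, -0.2034, 0.0995]
tool_rot: [0.707, 0.707, 0.0, 0.003]
ft_force: [-4.7, 1.3, 30.4]
grip_width: 0.0226
grip_force: 50.1
```

move_arm(
  series="1 -1 1 0 0 0;1 -1 1 0 0 0;1 -1 1 0 0 0",
)

```text
time: 36.42
position: [0.4499, -0.2034, 0.0994]
tool_rot: [0.707, 0.707, 0.0, 0.005]
ft_force: [-4.9, 0.0, 35.8]
grip_width: 0.0229
grip_force: 50.1
```

move_arm(
  series="0 0 -5 0 0 0;0 0 -5 0 0 0;0 0 -5 0 0 0",
)

```text
time: 36.67
position: [0.4494, -0.2034, 0.1006]
tool_rot: [0.707, 0.707, -0.0, 0.004]
ft_force: [0.4, -4.7, 3.8]
grip_width: 0.023
grip_force: 50.1
```

move_arm(
  series="0 0 0 0 0 0;0 0 0 0 0 0;0 0 0 0 0 0;0 0 -40 0 0 0;0 0 -80 0 0 0;0 0 -120 0 0 0;0 0 -120 0 0 0",
  jaw=0.55,
)

```text
time: 37.25
position: [0.4506, -0.2025, 0.2252]
tool_rot: [0.707, 0.707, 0.001, 0.006]
ft_force: [1.2, -0.1, 0.4]
grip_width: 0.0473
grip_force: 0.0
```

```bash
python3 -c "
from h import *
find(['lid_flange','lid_knob','tub_rim'])
import cv2
b=cv2.imread('pics/last_side.png')[150:230,330:410]; b=cv2.resize(b,None,fx=7.4,fy=7.4,interpolation=2)
cv2.imwrite('pics/t7.png',b)
"
```

```text
t 37.25 pos [ 0.4506 -0.2025  0.2252] yaw [-0.001  1.    -0.006] grip 0.0473
top lid_flange [(array([0.477, 0.293, 0.123]), 0.6, array([174., 240.])), (array([ 0.443, -0.205,  0.065]), 0.56, array([360., 255.]))]
top lid_knob [(array([ 0.453, -0.207,  0.084]), 0.84, array([363., 251.]))]
top tub_rim []
side lid_flange [(array([ 0.45 , -0.203,  0.064]), 0.84, array([369., 187.])), (array([0.499, 0.212, 0.123]), 0.7, array([307., 269.]))]
side lid_knob [(array([ 0.451, -0.202,  0.086]), 0.84, array([369., 179.])), (array([0.481, 0.291, 0.124]), 0.15, array([305., 299.]))]
side tub_rim [(array([ 0.449, -0.204,  0.068]), 0.85, array([369., 185.]))]
```

View pics/t7.png

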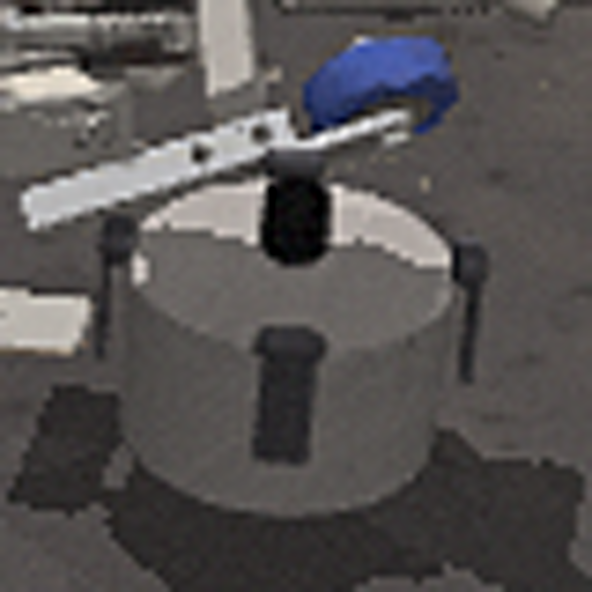

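The lid reads flange z 0.064 and knob z 0.085, and it sits below the catch heads on both sides. To confirm, I'll push once on the knob top with the fingers shut.

move_arm(
  series="-1 0 0 0 0 0;-1 0 0 0 0 0;-1 0 30 0 0 0;-1 0 60 0 0 0;-1 0 85 0 0 0;-1 0 90 0 0 0;-1 0 90 0 0 0;-1 0 90 0 0 0",
  jaw=0,
  newtons=30,
)

```text
time: 38.32
position: [0.4478, -0.2022, 0.1299]
tool_rot: [0.707, 0.707, 0.0, 0.0]
ft_force: [0.4, -0.0, -0.5]
grip_width: 0.004
grip_force: 0.0
```

move_arm(
  series="0 0 5 0 0 0;0 0 8 0 0 0;0 0 10 0 0 0;0 0 10 0 0 0",
)

```text
time: 38.65
position: [0.4476, -0.202, 0.1198]
tool_rot: [0.707, 0.707, 0.0, 0.0]
ft_force: [0.2, 0.5, -0.3]
grip_width: 0.0005
grip_force: 0.0
```

move_arm(
  series="-1 2 2 0 0 0;-1 2 4 0 0 0;-1 2 5 0 0 0;-1 2 6 0 0 0;-1 2 6 0 0 0",
)

```text
time: 39.07
position: [0.449, -0.2026, 0.1182]
tool_rot: [0.707, 0.707, -0.0, 0.0]
ft_force: [-8.6, 4.5, 39.9]
grip_width: 0.0005
grip_force: 20.0
```

Contact came at tip z 0.096, exactly the seated knob height, so the lid is home. Backing off and measuring the spot against the ring.

move_arm(
  series="0 0 -20 0 0 0;0 0 -60 0 0 0;0 0 -100 0 0 0;0 0 -110 0 0 0;0 0 -110 0 0 0",
  jaw=0.55,
)

```text
time: 39.48
position: [0.4516, -0.2044, 0.2274]
tool_rot: [0.707, 0.707, 0.001, 0.005]
ft_force: [0.2, 0.2, 0.2]
grip_width: 0.0263
grip_force: 0.0
```

```bash
cat >> h.py <<'E'
# board frame: mark position and yaw of -x..; spot offset by intersecting the red-blob ray with the board plane
MARK=np.array([.712,.202,.083])
def board(psi):
    y=np.array([-np.sin(psi),np.cos(psi),0]); x=np.array([np.cos(psi),np.sin(psi),0])
    z=np.array([0,0,1])*np.cos(.45)+x*np.sin(.45); return y,z,np.cross(y,z)
def onplane(d,uv,psi):
    M=np.linalg.inv(d['world_to_cam']); v=M[:3,:3]@np.linalg.inv(d['mtx'])@np.r_[uv,1]; o=M[:3,3]; y,z,n=board(psi)
    q=o+v*(n@(MARK-o))/(n@v)-MARK; return np.array([q@y,q@z])*1000
def blobs(d,ringpx=None):
    c=proj(d,MARK).astype(int); w=24; p=d['img'][c[1]-w:c[1]+w,c[0]-w:c[0]+w].astype(float)
    e=np.clip(p[...,0]-p[...,1:].max(2)-25,0,None); ys,xs=np.mgrid[:2*w,:2*w]
    s=np.array([(e*xs).sum(),(e*ys).sum()])/e.sum()+c-w
    return s,e.sum()
E
python3 -c "
from h import *
find(['mark','spot','screw_side_grip','screw_height_grip','lid_flange'])
psi=np.arctan2(.0225,.0825)*0
for c in ('top','side'):
    d=shot(c); s,e=blobs(d); print(c,s,e,proj(d,MARK),onplane(d,s,0.0)); print(c,robot.search_frame(d,'spot')[:2],robot.search_frame(d,'mark')[:1])
    m=proj(d,MARK).astype(int); a=cv2.resize(cv2.cvtColor(d['img'],4)[m[1]-20:m[1]+20,m[0]-20:m[0]+20],(390,390),interpolation=0); cv2.imwrite('pics/b_'+c+'.png',a)
cv2.imwrite('pics/b1.png',np.hstack([cv2.imread('pics/b_top.png'),cv2.imread('pics/b_side.png')]))
"
```

```text
t 39.48 pos [ 0.4516 -0.2044  0.2274] yaw [-0.     1.    -0.006] grip 0.0263
top mark [(array([0.714, 0.201, 0.083]), 0.8, array([214., 154.])), (array([0.477, 0.292, 0.125]), 0.56, array([174., 240.]))]
top spot []
top screw_side_grip [(array([0.48 , 0.292, 0.124]), 0.62, array([175., 239.]))]
top screw_height_grip [(array([0.503, 0.208, 0.12 ]), 0.6, array([208., 230.]))]
top lid_flange [(array([ 0.442, -0.206,  0.066]), 0.84, array([361., 255.]))]
side mark [(array([0.708, 0.202, 0.082]), 0.88, array([210., 261.]))]
side spot []
side screw_side_grip [(array([0.5  , 0.21 , 0.124]), 0.63, array([307., 268.])), (array([0.479, 0.29 , 0.122]), 0.56, array([306., 299.]))]
side screw_height_grip [(array([0.5  , 0.209, 0.124]), 0.58, array([307., 268.]))]
side lid_flange [(array([ 0.449, -0.203,  0.066]), 0.87, array([369., 186.]))]
top [216.48623853 154.00917431] 109.0 [213.98943116 154.48955269] [-7.08975253  2.37475662]
top [{'xyz': [0.4494, -0.1853, 0.0685], 'p': 0.7}] [{'xyz': [0.7185, 0.1999, 0.0927], 'p': 0.95}]
side [209.80756014 267.25544101] 873.0 [208.04516983 260.66042583] [  6.04809807 -12.71454336]
side [] [{'xyz': [0.711, 0.2035, 0.0863], 'p': 0.93}]
```

View pics/b1.png

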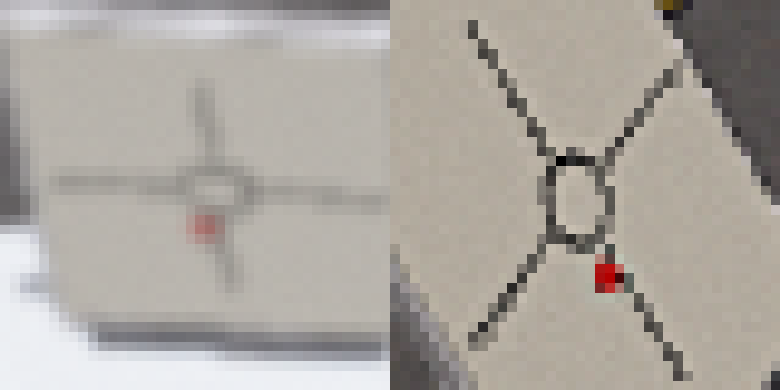

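In the side view the ring is centred at px (207.0,260.0) and the spot at (209.8,267.8). In the top view the spot is just below the ring and slightly left of it.

```bash
python3 -c "
from h import *
d=shot('side')
for psi in (0,-.06,-.1):
    r=onplane(d,[207.0,260.0],psi); f=lambda a,b:(onplane(d,[187.5+(a-390)/9.75,239.5+b/9.75],psi)-r).round(1)
    print(psi,'spot',onplane(d,[209.8,267.8],psi)-r,f(470,25),f(685,375),f(690,55),f(470,345))
"
```

```text
0 spot [  5.31976932 -16.50936501] [ 0.2 47. ] [  1.2 -47.6] [-54.6  -3. ] [50.6  2.8]
-0.06 spot [  4.60475514 -16.82079626] [ 1.4 47. ] [ -0.  -47.6] [-51.4   0.3] [48.1 -0.2]
-0.1 spot [  4.15787761 -16.99614438] [ 2.1 46.9] [ -0.9 -47.6] [-49.5   2.2] [46.5 -2.1]
```

move_arm(
  series="300 36 0 0 0 0;300 36 0 0 0 0;300 36 0 0 0 0;300 36 0 0 0 0;300 36 0 0 0 0;300 36 0 0 0 0;300 36 0 0 0 0;300 36 0 0 0 0",
)

```text
time: 41.1
position: [0.4854, 0.1021, 0.2238]
tool_rot: [0.705, 0.709, 0.001, -0.0]
ft_force: [0.8, 1.0, -0.2]
grip_width: 0.0477
grip_force: 0.0
```

move_arm(
  series="112 15 0 0 0 0;112 15 0 0 0 0;112 15 0 0 0 0;112 15 0 0 0 0;112 15 0 0 0 0;112 15 0 0 0 0",
)

```text
time: 41.6
position: [0.5001, 0.2085, 0.2233]
tool_rot: [0.707, 0.707, -0.001, -0.0]
ft_force: [-0.4, 0.3, 0.4]
grip_width: 0.0477
grip_force: 0.0
```

```bash
python3 -c "
from h import *
find(['screw_height_grip'],['side'])"
```

```text
t 41.6 pos [0.5001 0.2085 0.2233] yaw [-0.     1.    -0.001] grip 0.0477
side screw_height_grip [(array([0.5  , 0.21 , 0.121]), 0.6, array([306., 269.]))]
```

move_arm(
  series="1 1 30 0 0 0;1 1 60 0 0 0;1 1 80 0 0 0;1 1 85 0 0 0;1 1 85 0 0 0",
)

```text
time: 42.12
position: [0.5005, 0.2087, 0.1372]
tool_rot: [0.708, 0.706, -0.002, -0.001]
ft_force: [-0.5, 0.7, 0.5]
grip_width: 0.048
grip_force: 0.0
```

move_arm(
  series="0 0 0 0 0 0;0 0 0 0 0 0;0 0 0 0 0 0;0 0 0 0 0 0;0 0 0 0 0 0;0 0 0 0 0 0",
  jaw=0,
  newtons=35,
)

```text
time: 42.62
position: [0.5, 0.2101, 0.1395]
tool_rot: [0.707, 0.707, -0.001, -0.001]
ft_force: [-4.0, -0.5, 5.5]
grip_width: 0.0251
grip_force: 35.0
```

move_arm(
  series="0 0 0 0 0 -7;0 0 0 0 0 -14;0 0 0 0 0 -21;0 0 0 0 0 -28;0 0 0 0 0 -35;0 0 0 0 0 -42;0 0 0 0 0 -48;0 0 0 0 0 -48",
)

```text
time: 43.28
position: [0.4998, 0.2101, 0.1395]
tool_rot: [0.356, 0.934, -0.001, -0.001]
ft_force: [-4.7, -0.3, 5.8]
grip_width: 0.025
grip_force: 35.0
```

```bash
cat >> h.py <<'E'
def spotpos(fn=None):
    d=shot('side',fn); s,e=blobs(d); r=onplane(d,[207.0,260.0],-.06)
    o=robot.get_obs(); print('spot-ring mm',(onplane(d,s,-.06)-r).round(2),'px',s.round(2),e,'F',o['ft_force'].round(1) if hasattr(o['ft_force'],'round') else o['ft_force'],o['grip_width'])
E
python3 -c "
from h import *
spotpos()"
```

```text
spot-ring mm [ 3.14 -7.21] px [207.94 263.7 ] 1101.0 F [-4.5  0.8  7.1] 0.02526523767026511
```

move_arm(
  series="0 0 0 0 0 -7;0 0 0 0 0 -14;0 0 0 0 0 -21;0 0 0 0 0 -28;0 0 0 0 0 -35;0 0 0 0 0 -42;0 0 0 0 0 -42;0 0 0 0 0 -42",
)

```text
time: 44.0
position: [0.4997, 0.2099, 0.1395]
tool_rot: [-0.001, 1.0, -0.0, -0.001]
ft_force: [-4.2, -1.2, 6.4]
grip_width: 0.0247
grip_force: 35.0
```

```bash
python3 -c "
from h import *
spotpos('b2.png')"
```

```text
spot-ring mm [ 4.02 -0.45] px [206.18 261.37] 929.0 F [-4.8 -0.9  7.2] 0.02504845428550784
```

move_arm(
  series="0 0 0 0 0 0;0 0 0 0 0 0;0 0 0 0 0 0;0 0 0 0 0 0;0 0 -30 0 0 0;0 0 -60 0 0 0;0 0 -60 0 0 0",
  jaw=0.55,
)

```text
time: 44.63
position: [0.5051, 0.2109, 0.2033]
tool_rot: [-0.0, 1.0, 0.001, 0.005]
ft_force: [1.9, 0.7, 0.3]
grip_width: 0.0475
grip_force: 0.0
```

move_arm(
  series="21 40 0 0 0 0;21 82 0 0 0 0;21 82 0 0 0 0;21 82 0 0 0 0;21 82 0 0 0 0",
)

```text
time: 45.05
position: [0.4802, 0.2921, 0.1981]
tool_rot: [-0.001, 1.0, -0.0, -0.0]
ft_force: [-0.3, 0.1, -1.1]
grip_width: 0.048
grip_force: 0.0
```

```bash
python3 -c "
from h import *
find(['screw_side_grip'],['side']); spotpos()"
```

```text
t 45.05 pos [0.4802 0.2921 0.1981] yaw [-1.    -0.002  0.   ] grip 0.048
side screw_side_grip [(array([0.479, 0.292, 0.121]), 0.55, array([306., 301.]))]
spot-ring mm [ 3.25 -0.47] px [206.37 261.15] 881.0 F [-0.2 -0.7  0. ] 0.047859125843549885
```

move_arm(
  series="1 0 30 0 0 0;1 0 50 0 0 0;1 0 60 0 0 0;1 0 60 0 0 0",
)

```text
time: 45.53
position: [0.4782, 0.2905, 0.1363]
tool_rot: [0.001, 1.0, -0.001, -0.003]
ft_force: [-0.7, 0.7, -0.4]
grip_width: 0.0477
grip_force: 0.0
```

move_arm(
  series="0 0 0 0 0 0;0 0 0 0 0 0;0 0 0 0 0 0;0 0 0 0 0 0;0 0 0 0 0 0;0 0 0 0 0 0",
  jaw=0,
)

```text
time: 46.03
position: [0.4801, 0.2926, 0.1396]
tool_rot: [-0.0, 1.0, 0.001, 0.001]
ft_force: [-0.3, 0.7, 4.3]
grip_width: 0.0254
grip_force: 35.0
```

move_arm(
  series="0 0 0 0 0 7;0 0 0 0 0 14;0 0 0 0 0 21;0 0 0 0 0 22;0 0 0 0 0 22;0 0 0 0 0 22",
)

```text
time: 46.53
position: [0.4801, 0.2927, 0.1395]
tool_rot: [0.189, 0.982, 0.001, 0.001]
ft_force: [-1.0, 1.8, 5.7]
grip_width: 0.0248
grip_force: 35.0
```

```bash
python3 -c "
from h import *
spotpos('b3.png')
a=cv2.imread('pics/b3.png')[240:280,188:228]; cv2.imwrite('pics/b3c.png',cv2.resize(a,(390,390),interpolation=0))"
```

```text
spot-ring mm [-0.11 -0.07] px [207.04 259.99] 1043.0 F [-0.5  0.8  5.9] 0.02497026083838496
```

View pics/b3c.png

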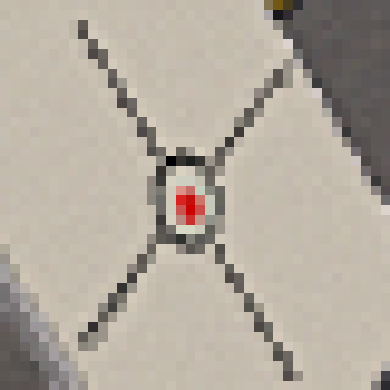

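The spot (189,207) is centred in the ring (188,202). Releasing and lifting clear, then a final check.

move_arm(
  series="0 0 0 0 0 0;0 0 0 0 0 0;0 0 0 0 0 0;0 0 0 0 0 0;0 0 -30 0 0 0;0 0 -70 0 0 0;0 0 -100 0 0 0;0 0 -100 0 0 0",
  jaw=0.55,
)

```text
time: 47.25
position: [0.483, 0.2935, 0.2446]
tool_rot: [0.19, 0.982, 0.003, 0.005]
ft_force: [1.2, 0.2, -0.1]
grip_width: 0.0475
grip_force: 0.0
```

move_arm(
  series="0 0 0 0 0 0;0 0 0 0 0 0;0 0 0 0 0 0;0 0 0 0 0 0",
)

```text
time: 47.58
position: [0.4784, 0.2917, 0.2368]
tool_rot: [0.191, 0.982, -0.001, -0.002]
ft_force: [1.1, 0.9, -0.7]
grip_width: 0.0481
grip_force: 0.0
```

```bash
python3 -c "
from h import *
spotpos(); find(['lid_flange','lid_knob','bearing_centre','bolt_long_centre','bolt_short_centre','nut_centre'])
print(robot.hand_in())"
```

```text
spot-ring mm [-0.21 -0.02] px [207.05 259.95] 1020.0 F [ 0.5 -0.2 -1.3] 0.04803702532359045
t 47.63 pos [0.4786 0.2917 0.237 ] yaw [-0.927  0.374  0.002] grip 0.048
top lid_flange [(array([ 0.442, -0.208,  0.064]), 0.97, array([361., 256.])), (array([0.794, 0.022, 0.001]), 0.56, array([279., 134.]))]
top lid_knob [(array([ 0.456, -0.207,  0.085]), 0.78, array([363., 250.]))]
top bearing_centre [(array([0.79 , 0.02 , 0.002]), 0.68, array([280., 135.]))]
top bolt_long_centre []
top bolt_short_centre [(array([ 0.444, -0.206,  0.064]), 0.28, array([361., 255.]))]
top nut_centre [(array([0.712, 0.203, 0.082]), 0.43, array([214., 154.]))]
side lid_flange [(array([ 0.448, -0.202,  0.065]), 0.89, array([369., 187.])), (array([0.477, 0.291, 0.122]), 0.39, array([307., 301.]))]
side lid_knob [(array([ 0.449, -0.206,  0.087]), 0.73, array([370., 179.]))]
side bearing_centre []
side bolt_long_centre []
side bolt_short_centre []
side nut_centre []
the job is handed in; nothing more can be done
None
```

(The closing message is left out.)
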